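# Fit a spring channel nut in the strut channel and tug-test it

### The arm

A 6-joint arm with a two-finger parallel gripper is mounted at the origin on a cart in front of the work surface, level with it; the furniture and walls round the work are solid. World frame = base frame: x ahead of the robot, y to its left, z up, the work surface at z = 0. Lengths are in m, angles in rad, forces in N, time in s.
With the tool pointing down it reaches from about 0.25 to 0.725 m from the base axis. Payload 4 kg.
Tool frame: the origin (TCP) lies at the very end of the fingers, on their centre line; the grasp point (between the pads) lies 19 mm behind it (manip.grasp_offset is the distance from the TCP to the grasp point, in m); z points along the fingers, y is the line along which they close (so a half turn about z gives the same grasp; the last joint's range is limited). The gripper opens to 85 mm and grips with 20 to 120 N. Pads are 22 mm wide; open, the fingers measure 114 mm over their backs; the gripper's body (76 mm by 85 mm) begins 54 mm behind the grasp point. The pads swing forward as they close: fully open they stand 13 mm farther back than shut.
Start: joints at [-1.337, 0.241, 0.005, 1.335, 0, 1.571], TCP at [0.116, -0.486, 0.2] pointing down, gripper open.
Joint ranges: [-2.72, 2.72], [-1.05, 1.87], [-1.09, 1.28], [-1.99, 2.15], [-1.42, 1.44], [-3.14, 3.14]. Speed limits (rad/s): [2.79, 2.79, 3.14, 3.14, 3.14, 3.14].

### API

Orientations are given as a unit quaternion [x, y, z, w].
In Python, from workcell import manip gives the robot as it stands.
- The arm moves only by the tool drive_tool, never from a script. Its argument "motion" is a list of rows, each an object with "xyz": the shift along the tool's x, y, z in m, a list of three; "roll": the turn about the tool's z in degrees; "grip": the finger opening in m, from 0 to 0.0854. In form: [{"xyz": [dx, dy, dz], "roll": roll, "grip": grip}, ...]. A call has 1 to 20 rows; each row is the pose to reach, as a shift and turn from the pose commanded when the call began, along the tool's axes at that moment; what a row does not reach only later rows make up. A row lasts 1/8 s, in which the tool goes at most 62.5 mm and 10.7 degrees, less where a joint would pass 70% of its speed; a pose out of reach is approached as far as the arm can. A call with a gripper value outside its range is refused whole. The fingers move at their own pace and stop on an object; the grip force is fixed at half the most. Time passes only in rows, so rows that repeat a pose let the fingers close. It gives the time, the measured TCP pose, the force, the opening and the grip force at its end, in the units of the state.
- manip.sense(): the state, without advancing time (a new reading comes with each control period).
- manip.camera(name): name is "scene" or "top"; returns a dict with "pixels" (400x640x3 uint8, blue, green, red), "fovy" (degrees; the focal length in pixels is half the picture's height over the tangent of half this angle, whatever the lens; pixels are square), "cx", "cy" (the principal point, pixels), "k1" (the pictures are not rectified: a ray, as slopes to the right and down, at radius r is drawn at 1 + k1 r^2 times it, then the intrinsics apply), "R" (3x3) and "t" (3): a world point X has camera coordinates R X + t. Camera axes: x right, y down, z forward; pixel columns grow to the right and rows downward; lengths in m; the calibration is good to about 2 mm. A picture is of the moment at which its call begins. There is no depth.
- manip.finish_job(): hands the job in; it is judged then, once.
The state is a dict: "t": time; "joint_positions": joint angles; "qd": joint speeds; "tau": joint torques, N m; "position": TCP position; "tool_rot": TCP orientation; "contact_force": force on the tool from outside, world axes, zero at the start; "ft_torque": the same for the moment, N m; "gripper_width": finger opening in m; "finger_force": force on a finger pad.
Only numpy, scipy, OpenCV 4.12 (cv2) and the standard library are available. Lean on these libraries where they do the work, as an engineer would, in place of code of your own. Each camera call takes 0.05 s, during which the arm holds its last target. There are 200 camera calls.

### The job

Fit the spring channel nut into the strut channel at the red index clip: put it lengthwise down through the slot, press it against its spring until it is below the lips, turn it a quarter turn and let it rise so that its grooves catch the lips. Then tug it straight up with about 12 N (more than 10, less than 20) for a second to prove that it holds, and let go. Press gently, without jamming the nut on the lips or squashing its spring solid, and leave the other things on the bench where they are.

Things in the scene. Friction and masses are not known exactly. Their poses are not given: they have to be found in the camera images.
- nut: Loose spring channel nut, 0.12 kg, 103 mm tall, standing on its spring foot; origin under the foot (spring extended), z up, y = its long axis. From z=31 to 43 mm a steel nut plate 35 mm long (y), 19 mm wide (x); then a round stem, 16 mm diameter, to z=65; then an orange grip fin to z=103, 10 mm thick (x), 32 mm long (y). Same after a half turn; may be turned either way.
- grip (a point): Centre of the part of the orange fin to be grasped, 89 mm above the nut's origin; pinch the 10 mm thickness (along the nut's x).
- groove (a point): On the nut's axis, 37 mm above its origin, level with the floors of the two grooves across the plate's top (at |y| 9 to 15.5 mm; the ridges outside them are 6 mm higher). Within 2 mm of the height of lips when the grooves have caught. To turn freely the ridges must be below the lips: 9 to 10 mm below lips is always enough.
- nut_foot: Black spring foot 18 x 24 mm under the nut, on a coil spring; origin as the nut's while extended. It gives at most 18 mm, then is solid. Spring force 4 N at first plus 0.4 N per mm: about 6.4 N when the nut has caught, 10 N when pressed deep enough to turn, 11 N when solid (12 mm below the lips' height).
- channel: Grey strut channel, open side up, on a dark base plate 85 x 300 mm, fixed and rigid. 260 mm long (y), 44 mm wide (x). Origin under the centre of the base plate, on the bench; inner floor at z=9 mm, rim at z=52 mm, inner width 38 mm, slot 22 mm wide along the middle of the top, running along y.
- lips: The channel's two inturned lips, fixed; each 2.5 mm thick at |x| 11 to 13.5 mm, hanging down from the rim. Origin on the channel's middle line, 40 mm above the channel's origin (12 mm below the rim), at the nominal height of their lower edges, which truly lie up to 2 mm higher or lower and must be felt; axes as the channel's. Caught, they carry the spring's 6 N; a tug adds to it.
- mark (a point): Middle of the red index clip, 6 mm wide, that straddles the channel's rim anywhere within 60 mm of its middle; on the channel's middle line at rim height (52 mm above the channel's origin), axes as the channel's. The nut's axis belongs here, within 10 mm along the channel. The clip is thin and not in the way.
- tumbler: Black tumbler, 74 mm diameter, 178 mm tall, bystander; origin under its centre.
- staples_box: Red box of staples, 36 x 62 x 21 mm, bystander; origin under its centre.
- tape: Small roll of blue tape, 56 mm diameter, 19 mm high, bystander; origin under its centre.
- screwdriver: Screwdriver with red handle, 197 mm long along its y axis, 25 mm high, bystander; origin under its centre.
Mind the look-alikes: they are no part of the job. Several things look just like the nut: the one meant starts farthest from the robot's base.

How it is judged:
On the way, in this order (a step that is already met when the one before it is completed fails the run):
1. The nut is lengthwise in the slot at the index clip, pressed down until its ridges are below the lips (z of groove in the frame of lips below -0.004 m and angle between the y axis of nut and the y axis of channel, either way round below 0.3 rad and y of groove in the frame of mark between -0.01 and 0.01 m), for 0.05 s.
2. The nut is turned a quarter turn, its grooves hold the lips, and it is pulled up: the lips carry over 15 N (spring 6 N plus the tug) (angle between the y axis of nut and the x axis of channel, either way round below 0.15 rad and z of groove in the frame of lips between -0.003 and 0.003 m and x of groove in the frame of lips between -0.004 and 0.004 m and y of groove in the frame of mark between -0.01 and 0.01 m and contact force between nut and lips above 15 N), for 0.5 s.
At the end, for the whole second after the job is handed in: The nut stands at rest in the channel, released, within 10 mm of the index clip along the channel and 4 mm of its middle line, its long axis across the channel within 0.15 rad, upright within 0.1 rad, its groove floors against the lips' lower edges (within 3 mm of their nominal height) (angle between the y axis of nut and the x axis of channel, either way round below 0.15 rad and z of groove in the frame of lips between -0.003 and 0.003 m and x of groove in the frame of lips between -0.004 and 0.004 m and y of groove in the frame of mark between -0.01 and 0.01 m and angle between nut's own z axis and vertical below 0.1 rad and linear speed of nut below 0.02 m/s); the robot touches nothing.
It fails at once if The nut is jammed on or pulled against the lips with more than 31 N (contact force between nut and lips above 31 N).
It fails at once if The spring is squashed solid: its foot presses on the channel with more than 20 N (contact force between nut_foot and channel above 20 N).
It fails at once if The tumbler, staples box, tape or screwdriver is shifted by more than 20 mm (distance of any of tumbler, staples_box, tape, screwdriver from where it was at the start of the episode above 0.02 m).
It also fails if it takes over 64 s, if anything falls off the work surface, if the arm or the gripper's body presses on something with over 40 N, if the wrist force passes 120 N, or if a joint passes its speed limit or range.

## Working session

There is one attempt and no reset: what is moved stays moved. The work goes in short steps, Python scripts to look and compute and a tool call to move; the robot and the scene stay as the last step left them, time stands still between calls to the robot, and variables do not carry over. Pictures are saved under pics/ and viewed, at most 10 in all, crops included, and the job is handed in when it is done.

Besides the shell and the picture viewer there is one more tool, called as a command line: name --argument value ..., lists and objects as JSON in quotes. drive_tool: Moves the arm, as the interface text tells. Its arguments: {"type":"object","properties":{"motion":{"type":"array"}},"required":["motion"]}

```bash
mkdir -p pics; ls
cat > h.py <<'E'
import numpy as np, cv2
from workcell import manip
def cam(n):
    c=manip.camera(n); c['img']=np.array(c['pixels'],dtype=np.uint8); c['R']=np.array(c['R']);c['t']=np.array(c['t']); return c
def K(c):
    h=c['img'].shape[0]; f=h/2/np.tan(np.radians(c['fovy'])/2)
    return np.array([[f,0,c['cx']],[0,f,c['cy']],[0,0,1.]]), np.array([c['k1'],0,0,0,0.])
def proj(c,P):
    k,d=K(c); return cv2.projectPoints(np.array(P,float).reshape(-1,1,3),cv2.Rodrigues(c['R'])[0],c['t'],k,d)[0].reshape(-1,2)
def onz(c,uv,z):
    k,d=K(c); s=cv2.undistortPoints(np.array(uv,float).reshape(-1,1,2),k,d).reshape(-1,2)
    o=-c['R'].T@c['t']; r=np.c_[s,np.ones(len(s))]@c['R']
    return o+r*((z-o[2])/r[:,2])[:,None]
E
python3 - <<'E'
from h import *
for n in ('scene','top'):
    c=cam(n); cv2.imwrite(f'pics/{n}0.png',c['img']); print(n,c['fovy'],c['cx'],c['cy'],c['k1'],-c['R'].T@c['t'],c['R'][2])
print(manip.sense())
E
```

```text
pics
scene 42.414574016080984 317.14487457770423 195.45663300316198 0.0553124870066143 [-0.13456906 -1.26769527  0.89276346] [ 0.39805836  0.77761847 -0.48668169]
top 51.29020950598934 319.14890460662286 194.02815736713035 -0.02679306130905313 [ 0.28615263 -0.00141977  1.33477166] [ 0.18290323  0.01363115 -0.98303642]
{'t': 0.1, 'joint_positions': array([-1.33695621e+00,  2.41293941e-01,  3.86665551e-03,  1.33521771e+00,
        1.96061512e-05,  1.57079882e+00]), 'qd': array([ 0.00110142, -0.00092005,  0.00112879, -0.00028398,  0.00109408,
       -0.00071657]), 'tau': array([ 4.65111098e-04, -3.73136866e+01,  2.53010166e+01,  1.08653677e-02,
        3.42816293e-05,  1.62277667e-05]), 'position': array([ 0.11571849, -0.48578031,  0.19892681]), 'tool_rot': array([ 9.93172355e-01,  1.16652555e-01, -9.80921985e-05, -9.19167330e-04]), 'contact_force': array([-0.58969781,  0.70168464, -0.4436878 ]), 'ft_torque': array([-0.0197501 ,  0.00246643, -0.05325464]), 'finger_force': 0.0, 'gripper_width': 0.08536797672077921}
```

View pics/scene0.png

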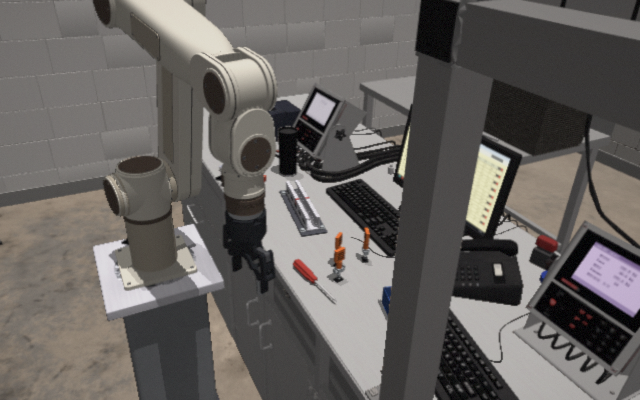

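View pics/top0.png

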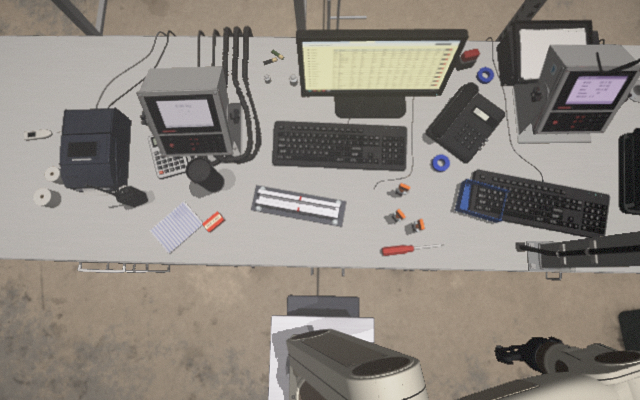

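The top view shows three orange-finned nuts at about (402,189), (397,215) and (416,226). The channel is at (299,205) with its red clip near (299,200). The bystanders are the tumbler (205,173), staples (213,222), tape (440,163) and screwdriver (400,250). I'll measure these and enlarge a crop.

```bash
cat > m.py <<'E'
from h import *
def blobs(m,amin):
    n,l,s,c=cv2.connectedComponentsWithStats(m.astype(np.uint8)); return [(l==i,c[i],s[i]) for i in range(1,n) if s[i][4]>=amin]
def ax(mask):
    y,x=np.nonzero(mask); return cv2.fitLine(np.c_[x,y].astype(np.float32),cv2.DIST_L2,0,.01,.01).ravel()
E
python3 - <<'E'
from m import *
t=cam('top'); s=cam('scene'); out=[]
for n,c in (('top',t),('scene',s)):
    h=cv2.cvtColor(c['img'],cv2.COLOR_BGR2HSV); H,S,V=h[...,0],h[...,1],h[...,2]
    o=(H>=6)&(H<=16)&(S>150)&(V>90)
    for m,ce,st in blobs(o,12):
        print(n,'orange',ce.round(1),st,onz(c,[ce],.09 if n=='scene' else .1).round(3),ax(m)[:2].round(2))
    r=((H<6)|(H>172))&(S>120)&(V>70)
    for m,ce,st in blobs(r,2):
        if n=='top' and 120<ce[1]<270 or n=='scene' and 160<ce[1]<300: print(n,'red',ce.round(1),st[4],onz(c,[ce],.052).round(3))
i=t['img']; a=cv2.resize(i[165:265,240:460],None,fx=3.5,fy=3.5,interpolation=cv2.INTER_CUBIC)
b=cv2.resize(s['img'][165:310,270:400],None,fx=2.0,fy=2.0,interpolation=cv2.INTER_CUBIC)
cv2.imwrite('pics/a.png',a); cv2.imwrite('pics/b.png',cv2.resize(s['img'][165:310,270:390],None,fx=4,fy=4,interpolation=cv2.INTER_CUBIC))
E
```

```text
top orange [404.4 186.1] [400 184  10   5  24] [[ 0.546 -0.241  0.1  ]] [0.94 0.35]
top orange [400.8 213.7] [398 210   7   8  22] [[ 0.461 -0.229  0.1  ]] [0.59 0.8 ]
top orange [421.4 224.3] [420 220   4   9  23] [[ 0.431 -0.29   0.1  ]] [0.23 0.97]
top red [555.2 121.2] 4 [[ 0.781 -0.746  0.052]]
top red [161.3 171.7] 3 [[0.587 0.521 0.052]]
top red [300.  197.5] 2 [[0.513 0.076 0.052]]
top red [298. 209.] 3 [[0.476 0.081 0.052]]
top red [210.2 218.1] 50 [[0.442 0.354 0.052]]
top red [215.  224.5] 68 [[0.422 0.337 0.052]]
top red [396.7 249.7] 204 [[ 0.357 -0.224  0.052]]
scene orange [366.3 236.8] [364 227   6  22  78] [[ 0.542 -0.255  0.09 ]] [ 0.06 -1.  ]
scene orange [338.1 250.6] [335 233   9  35 160] [[ 0.438 -0.281  0.09 ]] [ 0.02 -1.  ]
scene red [264.4 177.7] 9 [[0.44  0.269 0.052]]
scene red [401.5 178. ] 2 [[0.887 0.067 0.052]]
scene red [548.1 241.6] 148 [[ 1.044 -0.447  0.052]]
scene red [304.2 270.5] 222 [[ 0.34  -0.276  0.052]]
scene red [568.6 283. ] 46 [[ 0.94  -0.607  0.052]]
```

View pics/a.png

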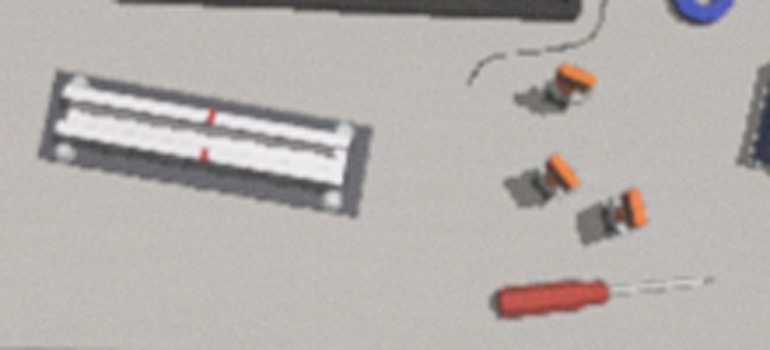

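View pics/b.png

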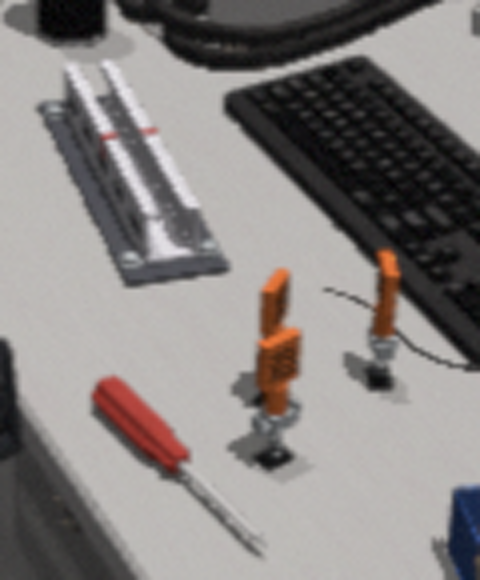

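The nuts are at top px (404,186), (401,214) and (421,224), at ranges of about 0.60, 0.52 and 0.52 m. The first, at scene px (366,237), is the farthest from the base and the one meant. The crops confirm it stands alone nearest the keyboard, and the clip crosses the rim at top px (300,198) and (298,209). Next I'll measure the nut and the channel.

```bash
cat > ch.py <<'E'
from m import *
def channel(c,verbose=True):
    # top view: strip upper edges along columns
    g=cv2.cvtColor(c['img'],cv2.COLOR_BGR2GRAY).astype(float); P=[[],[]]
    for u in range(268,336):
        ymid=205+(u-299)*.155
        col=g[int(ymid)-22:int(ymid)+20,u]; y0=int(ymid)-22
        d=np.diff(col); pk=[i for i in range(1,len(d)-1) if d[i]>25 and d[i]>=d[i-1] and d[i]>d[i+1]]
        for i in pk:
            off=.5*(d[i-1]-d[i+1])/(d[i-1]-2*d[i]+d[i+1]); P[0].append((u,y0+i+.5+off))
    return np.array(P[0])
E
python3 - <<'E'
from ch import *
t=cam('top'); s=cam('scene')
def ray(c,uv):
    a=onz(c,[uv],0)[0]; o=-c['R'].T@c['t']; return o,(a-o)/np.linalg.norm(a-o)
def tri(p,q):
    o1,d1=ray(t,p);o2,d2=ray(s,q); A=np.c_[d1,-d2]; k=np.linalg.lstsq(A,o2-o1,rcond=None)[0]
    a,b=o1+k[0]*d1,o2+k[1]*d2; return ((a+b)/2).round(4),np.linalg.norm(a-b).round(4)
print('nut',tri((404.4,186.1),(366.3,236.8)), onz(t,[(404.4,186.1)],.084), onz(s,[(366.3,236.8)],.084))
for c,R in ((t,(190,215,285,312)),(s,(190,205,290,315))):
    h=cv2.cvtColor(c['img'],cv2.COLOR_BGR2HSV).astype(int); b=c['img'].astype(int); r=b[...,2]-b[...,:2].max(2)
    y0,y1,x0,x1=R; w=np.clip(r[y0:y1,x0:x1]-15,0,None)
    for m,ce,st in blobs(w>0,2):
        ys,xs=np.nonzero(m); ww=w[ys,xs]; uv=((xs*ww).sum()/ww.sum()+x0,(ys*ww).sum()/ww.sum()+y0); print('clip',np.round(uv,2),len(xs),onz(c,[uv],.052).round(4))
E=channel(t)
# cluster in rotated coordinate
v=E[:,1]-(E[:,0]-299)*.155
for lo in range(180,226,1):
    k=((v>=lo)&(v<lo+1)).sum()
    if k>3: print(lo,k,end='; ')
E
```

```text
nut (array([ 0.5491, -0.2448,  0.0819]), np.float64(0.0005)) [[ 0.54889874 -0.24455312  0.084     ]] [[ 0.54703403 -0.247426    0.084     ]]
clip [300.   197.67] 14 [[0.512 0.076 0.052]]
clip [297.82 208.81] 16 [[0.4767 0.0817 0.052 ]]
clip [306.98 197.28] 9 [[0.5167 0.0784 0.052 ]]
clip [296.72 198.57] 11 [[0.482  0.0844 0.052 ]]
195 32; 196 35; 202 31; 203 35; 218 29; 219 32;
```

drive_tool --motion '[{"xyz":[0.06,-0.017,0],"roll":-9,"grip":0.05},{"xyz":[0.12,-0.034,0],"roll":-18,"grip":0.05},{"xyz":[0.18,-0.05,0],"roll":-27,"grip":0.05},{"xyz":[0.24,-0.067,0],"roll":-36,"grip":0.05},{"xyz":[0.3,-0.084,0],"roll":-45,"grip":0.05},{"xyz":[0.36,-0.1,0],"roll":-53,"grip":0.05},{"xyz":[0.42,-0.118,0],"roll":-53,"grip":0.05},{"xyz":[0.477,-0.134,0],"roll":-53,"grip":0.05},{"xyz":[0.477,-0.134,0],"roll":-53,"grip":0.05},{"xyz":[0.477,-0.134,0.03],"roll":-53,"grip":0.05},{"xyz":[0.477,-0.134,0.06],"roll":-53,"grip":0.05},{"xyz":[0.477,-0.134,0.06],"roll":-53,"grip":0.05},{"xyz":[0.477,-0.134,0.06],"roll":-53,"grip":0.05}]'

```text
t: 1.92
position: [0.5488, -0.2463, 0.1409]
tool_rot: [0.837, 0.547, 0.0, 0.001]
contact_force: [0.8, -0.1, 1.3]
gripper_width: 0.0497
finger_force: 0.0
```

Run:
```python
from ch import *
s=cam('scene');t=cam('top')
a=cv2.resize(s['img'][190:290,320:410],None,fx=5,fy=5,interpolation=cv2.INTER_CUBIC)
b=cv2.resize(t['img'][150:230,360:425],None,fx=5,fy=5,interpolation=cv2.INTER_CUBIC)
H=max(a.shape[0],b.shape[0]); o=np.zeros((H,a.shape[1]+b.shape[1],3),np.uint8); o[:a.shape[0],:a.shape[1]]=a;o[:b.shape[0],a.shape[1]:]=b
cv2.imwrite('pics/c.png',o)
```

```text
(no output)
```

View pics/c.png

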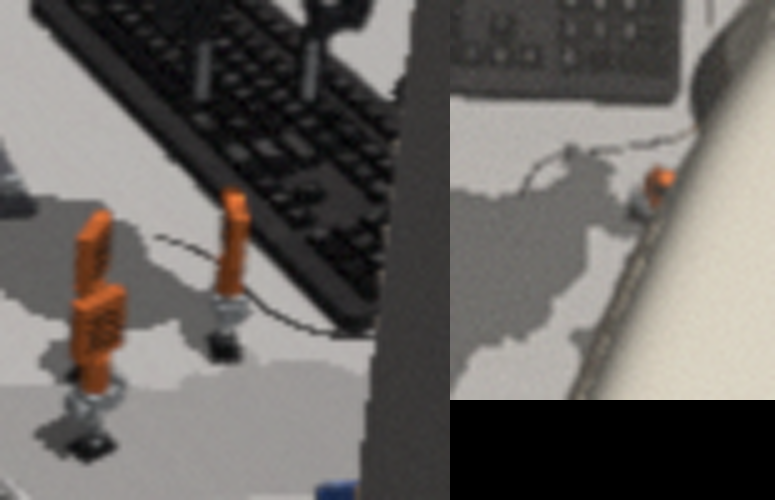

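The scene crop shows the two fingers at about px (361,204) and (383,203), with the nut fin between and below them at px (367,237). I'll check this against the projected TCP.

Run:
```python
from ch import *
s=cam('scene'); p=manip.sense()['position']; th=np.radians(66.4); y=np.array([np.sin(th),-np.cos(th),0])
def cr(P): return ((proj(s,P)-[320,190])*5).round(0).tolist()
print('tcp',p,cr([p]), 'fingers',cr([p+.025*y,p-.025*y,p+.045*y,p-.045*y]))
print('nut axis z=0,.065,.103',cr([[.549,-.245,z] for z in (0,.065,.103)]))
f=np.array([.4,.917,0])*.016
print('fin top ends',cr([[.549,-.245,.103]+f,[.549,-.245,.103]-f]))
```

```text
tcp [ 0.5496388  -0.24626291  0.14153206] [[241.0, 145.0]] fingers [[286.0, 145.0], [197.0, 146.0], [322.0, 145.0], [161.0, 146.0]]
nut axis z=0,.065,.103 [[223.0, 352.0], [230.0, 259.0], [235.0, 203.0]]
fin top ends [[231.0, 187.0], [238.0, 219.0]]
```

The nut's projection matches the picture to within about a pixel. The dark fingertips can't be seen against the keyboard. I'll descend gently and close.

drive_tool --motion '[{"xyz":[0,0,0.015],"roll":0,"grip":0.05},{"xyz":[0,0,0.03],"roll":0,"grip":0.05},{"xyz":[0,0,0.045],"roll":0,"grip":0.05},{"xyz":[0,0,0.06],"roll":0,"grip":0.05},{"xyz":[0,0,0.07],"roll":0,"grip":0.05},{"xyz":[0,0,0.07],"roll":0,"grip":0.05}]'

```text
t: 2.82
position: [0.548, -0.2452, 0.0684]
tool_rot: [0.837, 0.548, -0.001, -0.001]
contact_force: [-0.3, -0.2, -0.2]
gripper_width: 0.05
finger_force: 0.0
```

drive_tool --motion '[{"xyz":[0,0,0],"roll":0,"grip":0.035},{"xyz":[0,0,0],"roll":0,"grip":0.025},{"xyz":[0,0,0],"roll":0,"grip":0.018},{"xyz":[0,0,0],"roll":0,"grip":0.013},{"xyz":[0,0,0],"roll":0,"grip":0.005},{"xyz":[0,0,0],"roll":0,"grip":0.005},{"xyz":[0,0,0],"roll":0,"grip":0.005}]'

```text
t: 3.7
position: [0.5491, -0.2457, 0.0701]
tool_rot: [0.837, 0.548, 0.0, 0.0]
contact_force: [-0.0, 0.6, 2.8]
gripper_width: 0.0061
finger_force: 55.5
```

drive_tool --motion '[{"xyz":[0,0,-0.01],"roll":0,"grip":0.005},{"xyz":[0,0,-0.03],"roll":0,"grip":0.005},{"xyz":[0,0,-0.06],"roll":0,"grip":0.005},{"xyz":[0,0,-0.09],"roll":0,"grip":0.005},{"xyz":[0,0,-0.12],"roll":0,"grip":0.005},{"xyz":[0,0,-0.12],"roll":0,"grip":0.005}]'

```text
t: 4.45
position: [0.5505, -0.2463, 0.1925]
tool_rot: [0.837, 0.548, 0.002, 0.002]
contact_force: [-0.5, -0.5, -1.5]
gripper_width: 0.006
finger_force: 54.7
```

Run:
```python
from ch import *
s=cam('scene');t=cam('top'); q=manip.sense(); p=q['position']; print(p,q['contact_force'],q['gripper_width'])
for c,n,k in((s,'s',8),(t,'t',8)):
    u,v=proj(c,[p-[0,0,.02]])[0].astype(int); print(n,u,v)
    w=25 if n=='t' else 30
    cv2.imwrite(f'pics/d{n}.png',cv2.resize(c['img'][v-35:v+35,u-w:u+w],None,fx=k,fy=k,interpolation=cv2.INTER_CUBIC))
a=cv2.imread('pics/ds.png');b=cv2.imread('pics/dt.png');cv2.imwrite('pics/d.png',cv2.resize(np.hstack([a,b]),None,fx=.8,fy=.8))
```

```text
[ 0.54842959 -0.24539739  0.18887123] [-1.24305474 -0.53799999 -0.91099905] 0.006098866922843575
s 368 210
t 410 180
```

View pics/d.png

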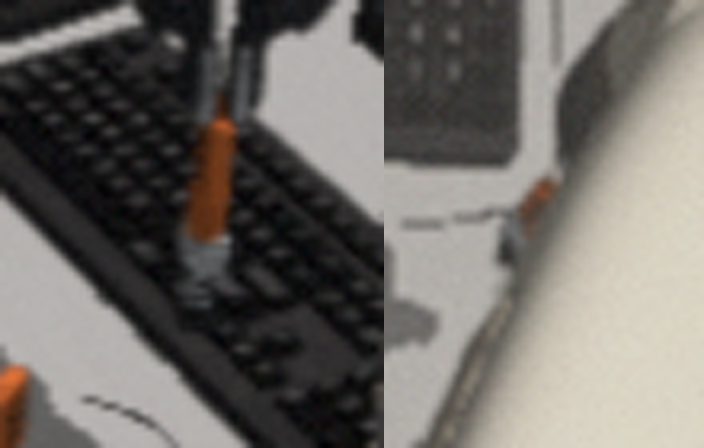

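Run:
```python
from ch import *
s=cam('scene'); q=manip.sense(); p=q['position']; print(p)
i=s['img'][165:245,325:405]; i=(255*(i/255.)**.5).astype(np.uint8)
a=cv2.resize(i,None,fx=7.4,fy=7.4,interpolation=cv2.INTER_CUBIC)
b=a.copy()
th=np.radians(66.4); X=np.array([np.cos(th),np.sin(th),0]); Y=np.array([np.sin(th),-np.cos(th),0])
def d(P,col):
    for u in (proj(s,P)-[325,165])*7.4+3.2: cv2.circle(b,tuple(int(v) for v in u),3,col,-1)
d([p],(0,255,0)); d([p-[0,0,.07]+[0,0,z]+e*.016*X+f*.005*Y for z in (.065,.103) for e in(-1,1) for f in (-1,1)],(255,255,0)); d([p-[0,0,.07],p-[0,0,.07-.037]],(255,0,255))
cv2.imwrite('pics/e.png',b)
```

```text
[ 0.54792969 -0.24514508  0.18801888]
```

View pics/e.png

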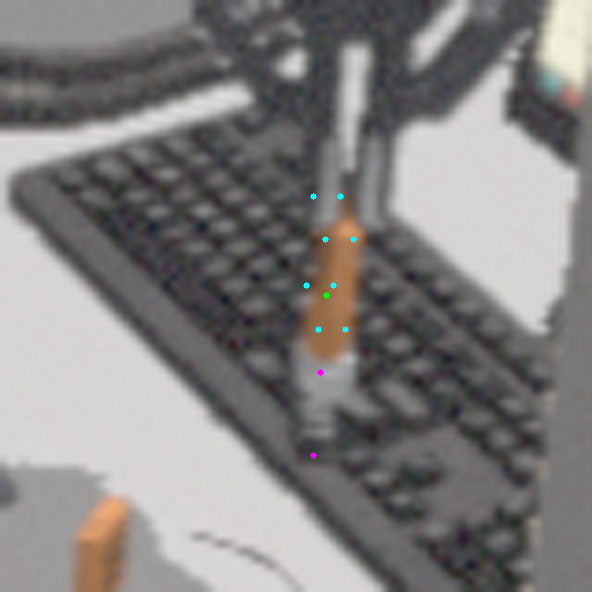

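Run:
```python
from ch import *
s=cam('scene'); p=np.array([.1157,-.4858,.199]); th=np.radians(13.4); X=np.array([np.cos(th),np.sin(th),0]); Y=np.array([np.sin(th),-np.cos(th),0])
for dz in (0,.013,.03,.04,.1):
    print(dz,proj(s,[p+[0,0,dz]+e*.045*Y for e in (-1,0,1)]).round(0).tolist())
i=cv2.imread('pics/scene0.png')[215:305,215:290]; a=cv2.resize((255*(i/255.)**.5).astype(np.uint8),None,fx=6,fy=6,interpolation=cv2.INTER_CUBIC)
# and the present held pose without marks
j=s['img'][175:250,340:400]; b=cv2.resize((255*(j/255.)**.5).astype(np.uint8),(432,540),interpolation=cv2.INTER_CUBIC)[:, :340]
cv2.imwrite('pics/f.png',np.hstack([a,b]))
```

```text
0 [[237.0, 287.0], [249.0, 299.0], [261.0, 310.0]]
0.013 [[236.0, 282.0], [248.0, 294.0], [261.0, 305.0]]
0.03 [[236.0, 276.0], [248.0, 287.0], [261.0, 299.0]]
0.04 [[236.0, 272.0], [248.0, 283.0], [261.0, 295.0]]
0.1 [[234.0, 248.0], [246.0, 258.0], [260.0, 269.0]]
```

View pics/f.png

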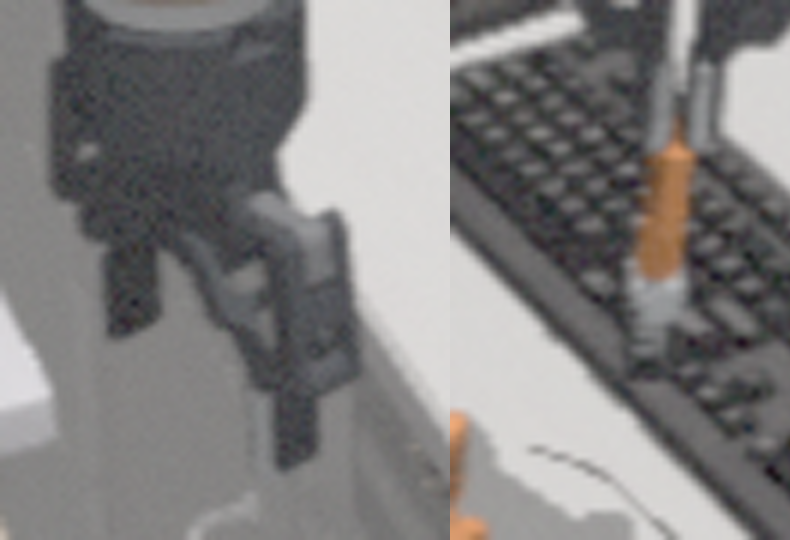

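```bash
python3 -c "
from workcell import manip
print(manip.grasp_offset,[a for a in dir(manip) if a[0]!='_'],manip.sense()['position'])"
```

```text
0.0187 ['IKError', 'camera', 'finish_job', 'grasp_offset', 'sense'] [ 0.54771984 -0.24506133  0.18769625]
```

drive_tool --motion '[{"xyz":[0,0,0.04],"roll":0,"grip":0.005},{"xyz":[0,0,0.08],"roll":0,"grip":0.005},{"xyz":[0,0,0.105],"roll":0,"grip":0.005},{"xyz":[0,0,0.113],"roll":0,"grip":0.005},{"xyz":[0,0,0.117],"roll":0,"grip":0.005},{"xyz":[0,0,0.119],"roll":0,"grip":0.005},{"xyz":[0,0,0.119],"roll":0,"grip":0.005},{"xyz":[0,0,0.119],"roll":0,"grip":0.005}]'

```text
t: 5.65
position: [0.5494, -0.2458, 0.0716]
tool_rot: [0.837, 0.548, 0.0, 0.001]
contact_force: [-0.2, -0.5, -1.2]
gripper_width: 0.0063
finger_force: 54.7
```

drive_tool --motion '[{"xyz":[0,0,0.001],"roll":0,"grip":0.005},{"xyz":[0,0,0.002],"roll":0,"grip":0.005},{"xyz":[0,0,0.002],"roll":0,"grip":0.005}]'

```text
t: 6.02
position: [0.5494, -0.2459, 0.0696]
tool_rot: [0.837, 0.548, 0.0, 0.001]
contact_force: [-0.5, 0.1, 3.8]
gripper_width: 0.0061
finger_force: 55.8
```

drive_tool --motion '[{"xyz":[0,0,0],"roll":0,"grip":0.02},{"xyz":[0,0,0],"roll":0,"grip":0.03},{"xyz":[0,0,0],"roll":0,"grip":0.045},{"xyz":[0,0,0],"roll":0,"grip":0.045},{"xyz":[0,0,0.006],"roll":0,"grip":0.045},{"xyz":[0,0,0.012],"roll":0,"grip":0.045},{"xyz":[0,0,0.018],"roll":0,"grip":0.045},{"xyz":[0,0,0.022],"roll":0,"grip":0.045},{"xyz":[0,0,0.022],"roll":0,"grip":0.045}]'

```text
t: 7.15
position: [0.5484, -0.2454, 0.0461]
tool_rot: [0.837, 0.547, -0.0, -0.0]
contact_force: [0.1, 0.8, 0.1]
gripper_width: 0.045
finger_force: 0.0
```

drive_tool --motion '[{"xyz":[0,0,0],"roll":0,"grip":0.035},{"xyz":[0,0,0],"roll":0,"grip":0.025},{"xyz":[0,0,0],"roll":0,"grip":0.018},{"xyz":[0,0,0],"roll":0,"grip":0.013},{"xyz":[0,0,0],"roll":0,"grip":0.005},{"xyz":[0,0,0],"roll":0,"grip":0.005},{"xyz":[0,0,0],"roll":0,"grip":0.005}]'

```text
t: 8.02
position: [0.549, -0.2457, 0.0469]
tool_rot: [0.837, 0.548, 0.0, 0.0]
contact_force: [0.7, -0.5, 0.0]
gripper_width: 0.0093
finger_force: 59.8
```

The pads now close to 9.3 mm on the full fin. Next I'll get the channel line from the clear first pictures.

Run:
```python
from ch import *
t=cam('top'); s=cam('scene'); t['img']=cv2.imread('pics/top0.png'); s['img']=cv2.imread('pics/scene0.png')
E=channel(t); v=E[:,1]-(E[:,0]-299)*.155
def fit(c,P,z,name):
    W=onz(c,P,z)[:,:2]
    for _ in range(3):
        vx,vy,x0,y0=cv2.fitLine(W.astype(np.float32),cv2.DIST_HUBER,0,.001,.001).ravel(); n=np.array([-vy,vx]); r=(W-[x0,y0])@n; W=W[abs(r)<.0025]
    if vy<0: vx,vy=-vx,-vy
    n=np.array([vy,-vx]); print(name,len(W),'yaw',np.degrees(np.arctan2(vy,vx)).round(2),'rms',r.std().round(4)); return np.array([x0,y0]),np.array([vx,vy]),n
clip=np.array([.4944,.0789])
for lo,hi,z,off in ((194.5,197.5,.052,.022),(217.5,220.5,.006,-.0425)):
    k=(v>lo)&(v<hi); p,d,n=fit(t,E[k],z,'edge'); print('  clip x in channel:',((clip-p)@n+off).round(4), 'n',n.round(4))
# falling edges, top view
g=cv2.cvtColor(t['img'],cv2.COLOR_BGR2GRAY).astype(float)
for u in (285,310): 
    m=int(205+(u-299)*.155); print(u,m-16,g[m-16:m+18,u].astype(int).tolist())
# channel ends: plate corners via dark mask
h=cv2.cvtColor(t['img'],cv2.COLOR_BGR2HSV)
m=((g<115)[180:232,245:352]).astype(np.uint8); m=cv2.morphologyEx(m,cv2.MORPH_CLOSE,np.ones((9,9)))
c=max(cv2.findContours(m,0,2)[0],key=cv2.contourArea); b=cv2.boxPoints(cv2.minAreaRect(c))+[245,180]; W=onz(t,b,.006)[:,:2]
print('plate',W.round(4).tolist(),W.mean(0).round(4),[np.linalg.norm(W[i]-W[i-1]).round(4) for i in range(4)],[np.degrees(np.arctan2(*(W[i]-W[i-1])[::-1])).round(1) for i in range(4)])
```

```text
edge 67 yaw 80.88 rms 0.0005
  clip x in channel: -0.0004 n [ 0.9874 -0.1585]
edge 66 yaw 80.66 rms 0.0007
  clip x in channel: 0.0008 n [ 0.9867 -0.1623]
285 186 [187, 187, 187, 176, 139, 102, 102, 120, 195, 230, 233, 200, 126, 142, 142, 194, 228, 229, 228, 230, 232, 221, 158, 88, 81, 88, 102, 106, 103, 110, 131, 166, 189, 190]
310 190 [189, 187, 187, 189, 160, 120, 105, 112, 185, 229, 231, 217, 152, 128, 149, 205, 234, 236, 227, 227, 233, 231, 193, 100, 76, 79, 95, 108, 111, 109, 106, 150, 187, 188]
plate [[0.4773, 0.237], [0.5597, 0.2263], [0.5111, -0.0684], [0.4299, -0.0547]] [0.4945 0.085 ] [np.float64(0.2955), np.float64(0.0832), np.float64(0.2987), np.float64(0.0823)] [np.float64(80.8), np.float64(-7.4), np.float64(-99.4), np.float64(170.4)]
```

drive_tool --motion '[{"xyz":[0,0,-0.01],"roll":0,"grip":0.005},{"xyz":[0,0,-0.04],"roll":0,"grip":0.005},{"xyz":[0,0,-0.08],"roll":0,"grip":0.005},{"xyz":[0,0,-0.12],"roll":0,"grip":0.005},{"xyz":[0,0,-0.12],"roll":0,"grip":0.005},{"xyz":[0,0,-0.12],"roll":0,"grip":0.005}]'

```text
t: 8.88
position: [0.5482, -0.2453, 0.1661]
tool_rot: [0.837, 0.548, -0.0, -0.001]
contact_force: [-0.4, -0.5, -2.5]
gripper_width: 0.0086
finger_force: 59.7
```

drive_tool --motion '[{"xyz":[0.035,-0.022,0],"roll":-3,"grip":0.005},{"xyz":[0.07,-0.045,0],"roll":-6,"grip":0.005},{"xyz":[0.105,-0.068,0],"roll":-9,"grip":0.005},{"xyz":[0.14,-0.091,0],"roll":-12,"grip":0.005},{"xyz":[0.175,-0.114,0],"roll":-14.4,"grip":0.005},{"xyz":[0.21,-0.137,0],"roll":-14.4,"grip":0.005},{"xyz":[0.245,-0.16,0],"roll":-14.4,"grip":0.005},{"xyz":[0.2655,-0.1735,0],"roll":-14.4,"grip":0.005},{"xyz":[0.2755,-0.18,0],"roll":-14.4,"grip":0.005},{"xyz":[0.2755,-0.18,0],"roll":-14.4,"grip":0.005},{"xyz":[0.2755,-0.18,0.03],"roll":-14.4,"grip":0.005},{"xyz":[0.2755,-0.18,0.05],"roll":-14.4,"grip":0.005},{"xyz":[0.2755,-0.18,0.05],"roll":-14.4,"grip":0.005},{"xyz":[0.2755,-0.18,0.05],"roll":-14.4,"grip":0.005},{"xyz":[0.2755,-0.18,0.05],"roll":-14.4,"grip":0.005}]'

```text
t: 10.75
position: [0.4952, 0.0788, 0.1178]
tool_rot: [0.762, 0.648, 0.001, 0.001]
contact_force: [-0.6, 0.6, -1.4]
gripper_width: 0.0087
finger_force: 59.4
```

Run:
```python
from ch import *
P=[]
for _ in range(6):
    s=cam('scene'); P.append(manip.sense()['position'])
P=np.array(P); print(P.mean(0).round(4),P.std(0).round(4))
p=P.mean(0); i=s['img'][145:225,255:355]; i=(255*(i/255.)**.6).astype(np.uint8)
b=cv2.resize(i,None,fx=7,fy=7,interpolation=cv2.INTER_CUBIC)
th=np.radians(80.8); X=np.array([np.cos(th),np.sin(th),0]); Y=np.array([np.sin(th),-np.cos(th),0]); o=p-[0,0,.047]
def d(Q,col):
    for u in (proj(s,Q)-[255,145])*7+3: cv2.circle(b,tuple(int(v) for v in u),2,col,-1)
d([o+[0,0,z]+e*.0175*X+f*.0095*Y for z in (.031,.043) for e in(-1,1) for f in (-1,1)],(255,0,255))
d([o+[0,0,z]+e*.016*X+f*.005*Y for z in (.065,.103) for e in(-1,1) for f in (-1,1)],(255,255,0))
c=np.array([.4944,.0789,.052]); d([c+e*.011*Y+k*X*.03 for e in (-1,1) for k in (-4,-3,-2,-1,0,1)],(0,255,0)); d([c+e*.022*Y+k*X*.03 for e in (-1,1) for k in (-4,-3,-2,-1,0,1)],(0,0,255))
cv2.imwrite('pics/g.png',b)
```

```text
[0.4947 0.079  0.1174] [0.0002 0.0001 0.0002]
```

View pics/g.png

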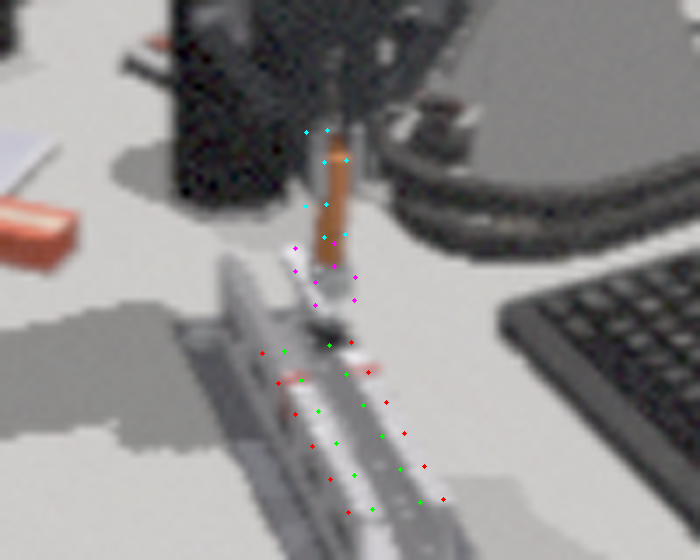

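The scene crop shows the nut over the slot: foot at crop (327,332), clip halves at (297,378) and (365,369). Both sit about 1 px right of prediction, which is common camera bias. I'll put numbers on the relative error.

Run:
```python
from ch import *
s=cam('scene'); p=np.array([.4947,.0790,.1174]); th=np.radians(80.8); X=np.array([np.cos(th),np.sin(th),0]); Y=np.array([np.sin(th),-np.cos(th),0]); o=p-[0,0,.047]
g=cv2.cvtColor(s['img'],cv2.COLOR_BGR2GRAY).astype(int); print('foot rows'); 
for v in range(188,196): print(v,g[v,293:312].tolist())
print('plate rows')
for v in range(180,188): print(v,g[v,293:312].tolist())
h=cv2.cvtColor(s['img'],cv2.COLOR_BGR2HSV); m=(h[...,0]>=4)&(h[...,0]<=18)&(h[...,1]>120)&(h[...,2]>50); m[:, :290]=0;m[:,315:]=0;m[:160]=0;m[190:]=0
for v in range(164,186): 
    x=np.nonzero(m[v])[0]; print(v,(x.min(),x.max()) if len(x) else None,end=' ')
print()
def q(pts): return proj(s,pts).round(1).tolist()
print('foot top/bot corners',q([o+[0,0,z]+e*.012*X+f*.009*Y for z in (0,.006) for e in(-1,1) for f in (-1,1)]))
print('plate',q([o+[0,0,z]+e*.0175*X+f*.0095*Y for z in (.031,.043) for e in(-1,1) for f in (-1,1)]))
print('stem edge z.05,.06',q([o+[0,0,z] for z in (.045,.05,.06)]))
c=np.array([.4944,.0789,.052]); print('clip',q([c-.0165*Y,c+.0165*Y]))
print('px per mm X,Y,z',(proj(s,[c+.01*X,c+.01*Y,c+[0,0,.01]])-proj(s,[c])).round(2).tolist())
b=s['img'].astype(int); r=b[...,2]-b[...,:2].max(2)
for x0,x1 in ((292,302),(302,312)):
    w=np.clip(r[194:204,x0:x1]-15,0,None); ys,xs=np.mgrid[194:204,x0:x1]; print('clip seen',(xs*w).sum()/w.sum(),(ys*w).sum()/w.sum())
```

```text
foot rows
188 [150, 165, 157, 138, 109, 86, 130, 162, 147, 140, 145, 168, 174, 174, 175, 173, 174, 175, 174]
189 [110, 93, 92, 88, 82, 76, 85, 119, 152, 157, 153, 170, 174, 174, 174, 177, 175, 176, 176]
190 [104, 81, 76, 91, 90, 74, 69, 88, 105, 112, 131, 151, 170, 175, 176, 175, 176, 174, 176]
191 [111, 107, 104, 99, 79, 56, 37, 44, 52, 56, 66, 103, 145, 172, 175, 176, 175, 175, 174]
192 [111, 113, 109, 101, 82, 65, 33, 19, 29, 27, 39, 85, 142, 170, 175, 174, 177, 175, 175]
193 [109, 111, 108, 105, 98, 80, 67, 23, 13, 12, 21, 57, 107, 153, 176, 175, 175, 174, 177]
194 [100, 110, 114, 115, 101, 84, 64, 32, 25, 29, 54, 84, 114, 152, 174, 175, 174, 173, 176]
195 [99, 113, 113, 113, 107, 98, 74, 59, 54, 67, 118, 177, 198, 196, 184, 173, 175, 172, 175]
plate rows
180 [150, 151, 172, 202, 192, 154, 96, 58, 56, 57, 78, 130, 171, 175, 174, 175, 175, 175, 176]
181 [169, 161, 173, 209, 196, 153, 91, 63, 55, 58, 70, 125, 168, 175, 175, 174, 174, 174, 173]
182 [172, 160, 135, 158, 188, 150, 89, 74, 62, 60, 70, 117, 160, 171, 175, 174, 175, 174, 174]
183 [174, 171, 149, 135, 170, 154, 114, 120, 
[... 981 characters left out ...]
00), np.int64(303)) 180 (np.int64(300), np.int64(303)) 181 (np.int64(300), np.int64(303)) 182 (np.int64(301), np.int64(302)) 183 None 184 None 185 None 
foot top/bot corners [[299.3, 195.7], [304.6, 195.0], [297.3, 192.3], [302.6, 191.6], [299.3, 194.1], [304.6, 193.4], [297.4, 190.7], [302.6, 190.0]]
plate [[299.6, 188.2], [305.3, 187.5], [296.8, 183.3], [302.3, 182.6], [299.7, 184.9], [305.3, 184.2], [296.8, 180.0], [302.4, 179.4]]
stem edge z.05,.06 [[301.0, 181.6], [301.0, 180.2], [301.1, 177.4]]
clip [[296.0, 199.2], [305.6, 197.9]]
px per mm X,Y,z [[-0.81, -1.43], [2.91, -0.38], [0.02, -2.64]]
clip seen 296.5774058577406 198.60251046025104
clip seen 306.9905213270142 197.25118483412322
```

Relative to the nut, the scene view puts the slot 2–3 mm toward tool +y, while the top view says 0. I'll split the difference and settle it by feel: foot into the slot first.

drive_tool --motion '[{"xyz":[0.001,0.002,0.0],"roll":0,"grip":0.005},{"xyz":[0.001,0.002,0.006],"roll":0,"grip":0.005},{"xyz":[0.001,0.002,0.012],"roll":0,"grip":0.005},{"xyz":[0.001,0.002,0.017],"roll":0,"grip":0.005},{"xyz":[0.001,0.002,0.02],"roll":0,"grip":0.005},{"xyz":[0.001,0.002,0.02],"roll":0,"grip":0.005},{"xyz":[0.001,0.002,0.02],"roll":0,"grip":0.005}]'

```text
t: 11.98
position: [0.4965, 0.0797, 0.0969]
tool_rot: [0.762, 0.648, 0.0, 0.0]
contact_force: [0.4, 0.5, -1.0]
gripper_width: 0.0089
finger_force: 59.5
```

drive_tool --motion '[{"xyz":[0,0,0.002],"roll":0,"grip":0.005},{"xyz":[0,0,0.004],"roll":0,"grip":0.005},{"xyz":[0,0,0.006],"roll":0,"grip":0.005},{"xyz":[0,0,0.006],"roll":0,"grip":0.005},{"xyz":[0,0,0.006],"roll":0,"grip":0.005}]'

```text
t: 12.6
position: [0.4963, 0.0797, 0.0907]
tool_rot: [0.762, 0.648, -0.0, -0.0]
contact_force: [-0.1, -0.4, -1.1]
gripper_width: 0.009
finger_force: 59.5
```

The foot is in the slot with no contact. I'll probe sideways to centre it.

drive_tool --motion '[{"xyz":[0,0.001,0],"roll":0,"grip":0.005},{"xyz":[0,0.002,0],"roll":0,"grip":0.005},{"xyz":[0,0.002,0],"roll":0,"grip":0.005},{"xyz":[0,0.002,0],"roll":0,"grip":0.005}]'

```text
t: 13.1
position: [0.4981, 0.0794, 0.0906]
tool_rot: [0.762, 0.648, -0.0, -0.0]
contact_force: [-2.2, 0.3, -2.0]
gripper_width: 0.0088
finger_force: 59.7
```

drive_tool --motion '[{"xyz":[0,-0.002,0],"roll":0,"grip":0.005},{"xyz":[0,-0.004,0],"roll":0,"grip":0.005},{"xyz":[0,-0.004,0],"roll":0,"grip":0.005},{"xyz":[0,-0.004,0],"roll":0,"grip":0.005}]'

```text
t: 13.6
position: [0.4944, 0.08, 0.0908]
tool_rot: [0.762, 0.648, 0.0, 0.0]
contact_force: [0.5, -0.9, -2.1]
gripper_width: 0.0087
finger_force: 59.6
```

drive_tool --motion '[{"xyz":[0,-0.001,0],"roll":0,"grip":0.005},{"xyz":[0,-0.001,0],"roll":0,"grip":0.005},{"xyz":[0,-0.001,0],"roll":0,"grip":0.005}]'

```text
t: 13.98
position: [0.4938, 0.0801, 0.0908]
tool_rot: [0.762, 0.648, 0.0, 0.0]
contact_force: [1.6, 0.0, -1.8]
gripper_width: 0.0087
finger_force: 59.4
```

drive_tool --motion '[{"xyz":[0,-0.001,0],"roll":0,"grip":0.005},{"xyz":[0,-0.001,0],"roll":0,"grip":0.005},{"xyz":[0,-0.001,0],"roll":0,"grip":0.005}]'

```text
t: 14.35
position: [0.4933, 0.0802, 0.0909]
tool_rot: [0.762, 0.648, 0.001, 0.001]
contact_force: [3.4, -0.9, -3.4]
gripper_width: 0.0087
finger_force: 59.2
```

Contacts begin at about +1.2 and −2.1 mm, so I'll centre with +3.5 mm and then go down until the plate is entering.

drive_tool --motion '[{"xyz":[0,0.002,0],"roll":0,"grip":0.005},{"xyz":[0,0.0035,0],"roll":0,"grip":0.005},{"xyz":[0,0.0035,0],"roll":0,"grip":0.005},{"xyz":[0,0.0035,0.006],"roll":0,"grip":0.005},{"xyz":[0,0.0035,0.012],"roll":0,"grip":0.005},{"xyz":[0,0.0035,0.018],"roll":0,"grip":0.005},{"xyz":[0,0.0035,0.022],"roll":0,"grip":0.005},{"xyz":[0,0.0035,0.022],"roll":0,"grip":0.005}]'

```text
t: 15.35
position: [0.4954, 0.0797, 0.0682]
tool_rot: [0.762, 0.648, -0.0, -0.0]
contact_force: [0.3, 0.4, -1.4]
gripper_width: 0.0085
finger_force: 59.5
```

drive_tool --motion '[{"xyz":[0,0,0.001],"roll":0,"grip":0.005},{"xyz":[0,0,0.002],"roll":0,"grip":0.005},{"xyz":[0,0,0.003],"roll":0,"grip":0.005},{"xyz":[0,0,0.003],"roll":0,"grip":0.005}]'

```text
t: 15.85
position: [0.4958, 0.0797, 0.0657]
tool_rot: [0.762, 0.648, -0.0, -0.0]
contact_force: [0.2, 0.1, -2.1]
gripper_width: 0.0088
finger_force: 59.5
```

drive_tool --motion '[{"xyz":[0,0,0.002],"roll":0,"grip":0.005},{"xyz":[0,0,0.004],"roll":0,"grip":0.005},{"xyz":[0,0,0.006],"roll":0,"grip":0.005},{"xyz":[0,0,0.006],"roll":0,"grip":0.005},{"xyz":[0,0,0.006],"roll":0,"grip":0.005}]'

```text
t: 16.48
position: [0.4959, 0.0797, 0.0597]
tool_rot: [0.762, 0.648, -0.0, -0.0]
contact_force: [0.8, -0.3, -1.9]
gripper_width: 0.0089
finger_force: 59.5
```

drive_tool --motion '[{"xyz":[0,0,0.002],"roll":0,"grip":0.005},{"xyz":[0,0,0.004],"roll":0,"grip":0.005},{"xyz":[0,0,0.006],"roll":0,"grip":0.005},{"xyz":[0,0,0.006],"roll":0,"grip":0.005},{"xyz":[0,0,0.006],"roll":0,"grip":0.005}]'

```text
t: 17.1
position: [0.496, 0.0798, 0.0541]
tool_rot: [0.762, 0.648, 0.0, 0.0]
contact_force: [-1.4, 0.1, 3.3]
gripper_width: 0.0085
finger_force: 60.2
```

drive_tool --motion '[{"xyz":[0,0,0.002],"roll":0,"grip":0.005},{"xyz":[0,0,0.004],"roll":0,"grip":0.005},{"xyz":[0,0,0.006],"roll":0,"grip":0.005},{"xyz":[0,0,0.008],"roll":0,"grip":0.005},{"xyz":[0,0,0.01],"roll":0,"grip":0.005},{"xyz":[0,0,0.01],"roll":0,"grip":0.005},{"xyz":[0,0,0.01],"roll":0,"grip":0.005}]'

```text
t: 17.98
position: [0.496, 0.0798, 0.0441]
tool_rot: [0.762, 0.648, 0.0, 0.0]
contact_force: [-2.9, -1.0, 7.2]
gripper_width: 0.0087
finger_force: 60.8
```

Run:
```python
from h import *
F=[];P=[]
for _ in range(6):
    manip.camera('scene'); q=manip.sense(); F.append(q['contact_force']);P.append(q['position'])
print(np.mean(F,0).round(2),np.std(F,0).round(2),np.mean(P,0).round(4))
```

```text
[-2.6  -0.43  7.52] [0.8  0.48 0.22] [0.496  0.0798 0.0441]
```

drive_tool --motion '[{"xyz":[0,-0.0006,0.0015],"roll":0,"grip":0.005},{"xyz":[0,-0.0006,0.0033],"roll":0,"grip":0.005},{"xyz":[0,-0.0006,0.0033],"roll":0,"grip":0.005},{"xyz":[0,-0.0006,0.0033],"roll":0,"grip":0.005}]'

```text
t: 18.77
position: [0.4959, 0.0798, 0.0411]
tool_rot: [0.762, 0.648, 0.001, 0.0]
contact_force: [-1.9, -0.9, 9.1]
gripper_width: 0.0091
finger_force: 61.0
```

Run:
```python
from h import *
F=[];P=[]
for _ in range(4):
    manip.camera('scene'); q=manip.sense(); F.append(q['contact_force']);P.append(q['position'])
print(np.mean(F,0).round(2),np.mean(P,0).round(4),q['joint_positions'].round(2),q['ft_torque'].round(2))
```

```text
[-2.08 -0.74  8.11] [0.4959 0.0798 0.0412] [ 0.16  0.37 -0.25  0.94 -0.    1.89] [-0.18  0.55 -0.04]
```

It's pressed about 9 mm below the lips. Now the quarter turn: 0.7 mm deeper and roll −90°.

drive_tool --motion '[{"xyz":[0,0,0.0007],"roll":0,"grip":0.005},{"xyz":[0,0,0.0007],"roll":-5,"grip":0.005},{"xyz":[0,0,0.0007],"roll":-10,"grip":0.005},{"xyz":[0,0,0.0007],"roll":-15,"grip":0.005},{"xyz":[0,0,0.0007],"roll":-20,"grip":0.005},{"xyz":[0,0,0.0007],"roll":-25,"grip":0.005},{"xyz":[0,0,0.0007],"roll":-30,"grip":0.005},{"xyz":[0,0,0.0007],"roll":-30,"grip":0.005}]'

```text
t: 19.98
position: [0.4976, 0.0802, 0.0411]
tool_rot: [0.568, 0.823, 0.002, 0.002]
contact_force: [0.1, -0.3, 9.2]
gripper_width: 0.0088
finger_force: 61.0
```

drive_tool --motion '[{"xyz":[0,0,0],"roll":-6,"grip":0.005},{"xyz":[0,0,0],"roll":-12,"grip":0.005},{"xyz":[0,0,0],"roll":-18,"grip":0.005},{"xyz":[0,0,0],"roll":-24,"grip":0.005},{"xyz":[0,0,0],"roll":-30,"grip":0.005},{"xyz":[0,0,0],"roll":-36,"grip":0.005},{"xyz":[0,0,0],"roll":-42,"grip":0.005},{"xyz":[0,0,0],"roll":-48,"grip":0.005},{"xyz":[0,0,0],"roll":-54,"grip":0.005},{"xyz":[0,0,0],"roll":-60,"grip":0.005},{"xyz":[0,0,0],"roll":-60,"grip":0.005},{"xyz":[0,0,0],"roll":-60,"grip":0.005}]'

```text
t: 21.48
position: [0.4979, 0.081, 0.0412]
tool_rot: [0.08, 0.997, 0.001, 0.003]
contact_force: [1.0, 1.9, 9.0]
gripper_width: 0.0086
finger_force: 61.0
```

Run:
```python
from h import *
F=[];P=[]
for _ in range(4):
    s=manip.camera('scene'); q=manip.sense(); F.append(q['contact_force']);P.append(q['position'])
print(np.mean(F,0).round(2),np.mean(P,0).round(4),q['tool_rot'].round(4),q['ft_torque'].round(2))
```

```text
[0.47 2.09 8.86] [0.498  0.081  0.0413] [0.08   0.9968 0.0015 0.0027] [ 0.53 -0.12  0.03]
```

Yaw is now 170.8°, as wanted. I'll recentre 1.4 mm across the channel and let it rise most of the way.

drive_tool --motion '[{"xyz":[0.0014,0,0],"roll":0,"grip":0.005},{"xyz":[0.0014,0,0],"roll":0,"grip":0.005},{"xyz":[0.0014,0,-0.001],"roll":0,"grip":0.005},{"xyz":[0.0014,0,-0.002],"roll":0,"grip":0.005},{"xyz":[0.0014,0,-0.003],"roll":0,"grip":0.005},{"xyz":[0.0014,0,-0.004],"roll":0,"grip":0.005},{"xyz":[0.0014,0,-0.005],"roll":0,"grip":0.005},{"xyz":[0.0014,0,-0.0055],"roll":0,"grip":0.005},{"xyz":[0.0014,0,-0.0055],"roll":0,"grip":0.005}]'

```text
t: 22.8
position: [0.4976, 0.0811, 0.0468]
tool_rot: [0.08, 0.997, 0.001, 0.004]
contact_force: [2.8, -0.2, 5.5]
gripper_width: 0.0088
finger_force: 60.8
```

```bash
cat > st.py <<'E'
from h import *
F=[];P=[]
for _ in range(4):
    s=manip.camera('scene'); q=manip.sense(); F.append(q['contact_force']);P.append(q['position'])
print(q['t'],np.mean(F,0).round(2),np.mean(P,0).round(4),q['tool_rot'].round(4),q['ft_torque'].round(2))
E
python3 st.py
```

```text
23.0 [2.47 0.86 6.21] [0.4976 0.0811 0.0468] [0.0801 0.9968 0.0014 0.0036] [ 0.36 -0.72 -0.01]
```

drive_tool --motion '[{"xyz":[-0.0006,0,0],"roll":0,"grip":0.005},{"xyz":[-0.0006,0,-0.0005],"roll":0,"grip":0.005},{"xyz":[-0.0006,0,-0.001],"roll":0,"grip":0.005},{"xyz":[-0.0006,0,-0.0015],"roll":0,"grip":0.005},{"xyz":[-0.0006,0,-0.002],"roll":0,"grip":0.005},{"xyz":[-0.0006,0,-0.002],"roll":0,"grip":0.005}]'

```text
t: 23.75
position: [0.4977, 0.0811, 0.0486]
tool_rot: [0.08, 0.997, 0.001, 0.003]
contact_force: [2.3, 1.6, 6.7]
gripper_width: 0.009
finger_force: 60.6
```

```bash
python3 st.py
```

```text
23.95 [2.36 1.5  5.24] [0.4977 0.0811 0.0485] [0.0801 0.9968 0.0014 0.003 ] [ 0.42 -0.56  0.  ]
```

drive_tool --motion '[{"xyz":[0,0,-0.0005],"roll":0,"grip":0.005},{"xyz":[0,0,-0.001],"roll":0,"grip":0.005},{"xyz":[0,0,-0.0015],"roll":0,"grip":0.005},{"xyz":[0,0,-0.0015],"roll":0,"grip":0.005}]'

```text
t: 24.45
position: [0.4977, 0.081, 0.05]
tool_rot: [0.08, 0.997, 0.001, 0.003]
contact_force: [3.1, 2.2, 4.9]
gripper_width: 0.0088
finger_force: 60.5
```

```bash
python3 st.py
```

```text
24.65 [2.24 1.27 5.11] [0.4976 0.0811 0.0499] [0.0801 0.9968 0.0014 0.003 ] [ 0.49 -0.61  0.04]
```

drive_tool --motion '[{"xyz":[0,0,-0.0005],"roll":0,"grip":0.005},{"xyz":[0,0,-0.001],"roll":0,"grip":0.005},{"xyz":[0,0,-0.0015],"roll":0,"grip":0.005},{"xyz":[0,0,-0.0015],"roll":0,"grip":0.005}]'

```text
t: 25.15
position: [0.4966, 0.0805, 0.051]
tool_rot: [0.08, 0.997, 0.001, 0.002]
contact_force: [5.1, 2.5, 5.5]
gripper_width: 0.0091
finger_force: 60.5
```

```bash
python3 st.py
```

```text
25.35 [5.09 1.85 4.85] [0.4966 0.0805 0.051 ] [8.020e-02 9.968e-01 7.000e-04 2.000e-03] [ 0.49 -1.3  -0.02]
```

drive_tool --motion '[{"xyz":[-0.001,0,0],"roll":0,"grip":0.005},{"xyz":[-0.0015,0,0],"roll":0,"grip":0.005},{"xyz":[-0.0015,0,0],"roll":0,"grip":0.005}]'

```text
t: 25.72
position: [0.4967, 0.0802, 0.0506]
tool_rot: [0.08, 0.997, 0.001, 0.001]
contact_force: [3.4, 2.4, 5.5]
gripper_width: 0.0089
finger_force: 60.5
```

```bash
python3 st.py
```

```text
25.925 [2.88 2.2  6.01] [0.4967 0.0802 0.0506] [8.020e-02 9.968e-01 6.000e-04 7.000e-04] [ 0.63 -0.81  0.01]
```

drive_tool --motion '[{"xyz":[0,0,-0.0005],"roll":0,"grip":0.005},{"xyz":[0,0,-0.001],"roll":0,"grip":0.005},{"xyz":[0,0,-0.0015],"roll":0,"grip":0.005},{"xyz":[0,0,-0.002],"roll":0,"grip":0.005},{"xyz":[0,0,-0.002],"roll":0,"grip":0.005}]'

```text
t: 26.55
position: [0.4965, 0.08, 0.0513]
tool_rot: [0.08, 0.997, 0.0, 0.0]
contact_force: [7.0, 2.4, -3.2]
gripper_width: 0.0085
finger_force: 59.1
```

```bash
python3 st.py
```

```text
26.75 [ 6.35  2.46 -3.08] [0.4965 0.0801 0.0513] [8.020e-02 9.968e-01 4.000e-04 2.000e-04] [ 0.83 -1.63 -0.01]
```

It has caught at TCP z ≈ 0.051, where Fz dropped sharply. I'll ease the sideways load, then tug up gradually.

drive_tool --motion '[{"xyz":[-0.001,0.0005,0],"roll":0,"grip":0.005},{"xyz":[-0.002,0.001,0],"roll":0,"grip":0.005},{"xyz":[-0.002,0.001,-0.0005],"roll":0,"grip":0.005},{"xyz":[-0.002,0.001,-0.0008],"roll":0,"grip":0.005}]'

```text
t: 27.25
position: [0.4966, 0.0801, 0.0514]
tool_rot: [0.08, 0.997, -0.0, -0.002]
contact_force: [4.4, 1.8, -11.8]
gripper_width: 0.0087
finger_force: 58.2
```

```bash
python3 st.py
```

```text
27.45 [  3.63   1.75 -13.74] [0.4966 0.0801 0.0515] [ 8.030e-02  9.968e-01 -4.000e-04 -1.600e-03] [ 0.57 -1.11  0.  ]
```

Pulling at 13.7 N. I'll hold it for a second.

drive_tool --motion '[{"xyz":[0,0,0],"roll":0,"grip":0.005},{"xyz":[0,0,0],"roll":0,"grip":0.005},{"xyz":[0,0,0],"roll":0,"grip":0.005},{"xyz":[0,0,0],"roll":0,"grip":0.005},{"xyz":[0,0,0],"roll":0,"grip":0.005},{"xyz":[0,0,0],"roll":0,"grip":0.005},{"xyz":[0,0,0],"roll":0,"grip":0.005},{"xyz":[0,0,0],"roll":0,"grip":0.005}]'

```text
t: 28.45
position: [0.4966, 0.0801, 0.0516]
tool_rot: [0.08, 0.997, -0.0, -0.002]
contact_force: [4.5, 1.5, -25.3]
gripper_width: 0.0087
finger_force: 58.0
```

```bash
python3 st.py
```

```text
28.65 [  4.33   1.61 -25.8 ] [0.4966 0.0801 0.0516] [ 8.020e-02  9.968e-01 -4.000e-04 -1.600e-03] [ 0.54 -1.11  0.  ]
```

The force is creeping up because the controller integrates. I'll relax at once.

drive_tool --motion '[{"xyz":[0,0,0.002],"roll":0,"grip":0.005}]'

```text
t: 28.78
position: [0.497, 0.0802, 0.0514]
tool_rot: [0.08, 0.997, -0.0, -0.001]
contact_force: [-2.9, 0.9, -4.4]
gripper_width: 0.0089
finger_force: 61.0
```

drive_tool --motion '[{"xyz":[0,0,0],"roll":0,"grip":0.005}]'

```text
t: 28.9
position: [0.4969, 0.0802, 0.0515]
tool_rot: [0.08, 0.997, -0.0, -0.001]
contact_force: [-1.7, 0.6, -10.6]
gripper_width: 0.0087
finger_force: 59.9
```

drive_tool --motion '[{"xyz":[0,0,0.0003],"roll":0,"grip":0.005},{"xyz":[0,0,0.0003],"roll":0,"grip":0.005}]'

```text
t: 29.15
position: [0.4972, 0.0802, 0.0514]
tool_rot: [0.08, 0.997, -0.0, -0.0]
contact_force: [-4.6, 0.2, -4.0]
gripper_width: 0.0089
finger_force: 60.9
```

drive_tool --motion '[{"xyz":[0,0,0.0],"roll":0,"grip":0.005}]'

```text
t: 29.28
position: [0.4973, 0.0803, 0.0513]
tool_rot: [0.08, 0.997, -0.0, -0.0]
contact_force: [-5.4, -0.0, -3.3]
gripper_width: 0.0086
finger_force: 61.1
```

I'll redo the tug properly in small, checked steps, easing the side load too.

drive_tool --motion '[{"xyz":[0.0008,0,-0.0004],"roll":0,"grip":0.005},{"xyz":[0.0008,0,-0.0006],"roll":0,"grip":0.005}]'

```text
t: 29.52
position: [0.4971, 0.0803, 0.0514]
tool_rot: [0.08, 0.997, -0.0, -0.0]
contact_force: [-3.3, 1.0, -7.7]
gripper_width: 0.009
finger_force: 60.5
```

drive_tool --motion '[{"xyz":[0,0,0],"roll":0,"grip":0.005}]'

```text
t: 29.65
position: [0.4972, 0.0803, 0.0514]
tool_rot: [0.08, 0.997, -0.0, -0.0]
contact_force: [-3.8, -0.5, -5.7]
gripper_width: 0.0089
finger_force: 60.7
```

drive_tool --motion '[{"xyz":[0.0004,0,-0.0005],"roll":0,"grip":0.005},{"xyz":[0.0004,0,-0.0005],"roll":0,"grip":0.005}]'

```text
t: 29.9
position: [0.497, 0.0803, 0.0514]
tool_rot: [0.08, 0.997, -0.0, 0.0]
contact_force: [-1.0, -0.6, -11.0]
gripper_width: 0.0089
finger_force: 60.0
```

drive_tool --motion '[{"xyz":[0,0,0],"roll":0,"grip":0.005}]'

```text
t: 30.02
position: [0.497, 0.0804, 0.0515]
tool_rot: [0.08, 0.997, -0.0, 0.0]
contact_force: [-0.5, -1.1, -12.9]
gripper_width: 0.0087
finger_force: 59.8
```

drive_tool --motion '[{"xyz":[0,0,0],"roll":0,"grip":0.005},{"xyz":[0,0,0],"roll":0,"grip":0.005}]'

```text
t: 30.28
position: [0.497, 0.0804, 0.0515]
tool_rot: [0.08, 0.997, -0.0, 0.0]
contact_force: [0.3, -1.5, -15.5]
gripper_width: 0.009
finger_force: 59.5
```

drive_tool --motion '[{"xyz":[0,0,0.0001],"roll":0,"grip":0.005},{"xyz":[0,0,0.0001],"roll":0,"grip":0.005}]'

```text
t: 30.52
position: [0.4969, 0.0804, 0.0515]
tool_rot: [0.08, 0.997, -0.0, 0.0]
contact_force: [-0.5, -1.8, -15.3]
gripper_width: 0.0087
finger_force: 59.3
```

drive_tool --motion '[{"xyz":[0,0,0.0001],"roll":0,"grip":0.005},{"xyz":[0,0,0.0001],"roll":0,"grip":0.005}]'

```text
t: 30.78
position: [0.4969, 0.0804, 0.0515]
tool_rot: [0.08, 0.997, -0.0, 0.0]
contact_force: [1.0, -1.6, -15.4]
gripper_width: 0.0087
finger_force: 59.3
```

drive_tool --motion '[{"xyz":[0,0,0.0001],"roll":0,"grip":0.005},{"xyz":[0,0,0.0001],"roll":0,"grip":0.005}]'

```text
t: 31.02
position: [0.497, 0.0804, 0.0515]
tool_rot: [0.08, 0.997, -0.0, 0.0]
contact_force: [0.4, -2.0, -15.3]
gripper_width: 0.0086
finger_force: 59.3
```

drive_tool --motion '[{"xyz":[0,0,0.0005],"roll":0,"grip":0.005},{"xyz":[0,0,0.001],"roll":0,"grip":0.005},{"xyz":[0,0,0.001],"roll":0,"grip":0.005}]'

```text
t: 31.4
position: [0.4971, 0.0805, 0.0514]
tool_rot: [0.08, 0.997, -0.0, 0.0]
contact_force: [-3.9, -3.3, -4.4]
gripper_width: 0.0087
finger_force: 60.9
```

Tug done: 11–15.5 N for over a second. Now release and rise.

drive_tool --motion '[{"xyz":[0,0,0],"roll":0,"grip":0.012},{"xyz":[0,0,0],"roll":0,"grip":0.018},{"xyz":[0,0,0],"roll":0,"grip":0.03},{"xyz":[0,0,0],"roll":0,"grip":0.045},{"xyz":[0,0,0],"roll":0,"grip":0.045},{"xyz":[0,0,-0.02],"roll":0,"grip":0.045},{"xyz":[0,0,-0.05],"roll":0,"grip":0.045},{"xyz":[0,0,-0.09],"roll":0,"grip":0.045},{"xyz":[0,0,-0.13],"roll":0,"grip":0.045},{"xyz":[0,0,-0.13],"roll":0,"grip":0.045}]'

```text
t: 32.65
position: [0.4995, 0.0811, 0.1842]
tool_rot: [0.08, 0.997, 0.001, 0.004]
contact_force: [-1.5, 0.1, 0.3]
gripper_width: 0.045
finger_force: 0.0
```

Run:
```python
from ch import *
s=cam('scene'); q=manip.sense(); print(q['t'],q['position'],q['contact_force'],q['finger_force'])
i=s['img'][145:225,265:345]; b=cv2.resize((255*(i/255.)**.6).astype(np.uint8),None,fx=7,fy=7,interpolation=cv2.INTER_CUBIC)
cv2.imwrite('pics/h.png',b)
```

```text
32.7 [0.4981208  0.08083183 0.18202534] [-0.44006289  0.27091401 -1.17857378] 0.0
```

View pics/h.png

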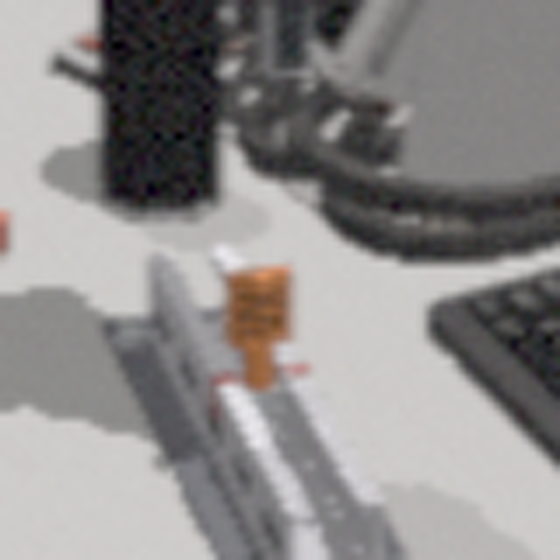

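The nut stands upright at the clip with its fin across the channel: fin at crop (260,305), stem going into the slot at (260,380) between the clip halves at (225,380) and (297,370). The gripper is clear, so I'm handing in.

```bash
python3 -c "
from workcell import manip
print(manip.finish_job())"
```

```text
the job is handed in; nothing more can be done
None
```

The nut is caught crosswise under the lips at the red clip and released, and the job is handed in with no verdict shown; a first tug crept to about 26 N by the wrist sensor (about 30 N on the lips, just under the 31 N limit), so I eased it off and repeated it at 11–15.5 N for just over a second.

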